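# Make up two weighing kits at the gem dealer's desk

### The arm

A 6-joint arm with a two-finger parallel gripper is mounted at the origin on the work surface. World frame = base frame: x ahead of the robot, y to its left, z up, the work surface at z = 0. Lengths are in m, angles in degrees, forces in N, time in s.
With the tool pointing down it reaches from about 0.375 to 0.9 m from the base axis. Payload 3.1 kg.
Tool frame: the origin (TCP) lies at the very end of the fingers, on their centre line; the grasp point (between the pads) lies 19 mm behind it; z points along the fingers, y is the line along which they close (so a half turn about z gives the same grasp; the last joint's range is limited). The gripper opens to 87 mm and grips with 3 to 60 N. Pads are 19 mm wide; open, the fingers measure 117 mm over their backs; the gripper's body (75 mm by 190 mm) begins 51 mm behind the grasp point.
Start: joints at [-87.233, 30.224, 82.088, -0, 67.689, -10.227], TCP at [0.141, -0.609, 0.223] pointing down, gripper open.
Joint ranges: [-176.69, 176.69], [-43.24, 126.21], [12.49, 139.97], [-82, 262], [0, 151.66], [-163.58, 163.58]. Speed limits (degrees/s): [159.86, 159.86, 180, 180, 180, 180].

### API

Orientations are given as a 3x3 rotation matrix whose columns are the frame's x, y, z axes.
In Python, from rig import bot gives the robot as it stands.
- The arm moves only by the tool move_arm, never from a script. Its argument "increments" is a list of rows, each an object with "xyz": the shift along the tool's x, y, z in mm, a list of three; "roll": the turn about the tool's z in rad; "grip": the opening in per cent of the stroke, from 0 (shut) to 100 (fully open). A call has 1 to 5 rows; each row shifts and turns the commanded pose from where the row before left it, along the tool's axes as they then stand; what a row does not reach is not made up. A row lasts 1/12 s, in which the tool goes at most 41.7 mm and 7.16 degrees, less where a joint would pass 70% of its speed; a pose out of reach is approached as far as the arm can. A call is refused whole if a number of a shift passes 41.7 or a number of a turn 0.125, either way. A call with a gripper value outside its range is refused whole. The fingers move at their own pace and stop on an object; the grip force is fixed at half the most. Time passes only in rows, so rows that do not move let the fingers close. It gives the time, the measured TCP pose, the force, the opening and the grip force at its end, in the units of the state.
- bot.read_state(): the state, without advancing time (a new reading comes with each control period).
- bot.capture(name): name is "side" or "top" or "wrist"; returns (picture, depth): 400x640x3 uint8, red, green, blue; 400x640 float32, m along the optical axis (not along the pixel's ray), 0 where there is no reading.
- bot.camera_model(name): a dict with "intrinsics" (3x3 intrinsics, pixels), "rvec" (rotation vector, rad) and "tvec" (3), from world to camera coordinates, as OpenCV has them; the wrist camera has in their place "tool_from_camera" (4x4, takes a point from camera to tool coordinates, whose origin is the TCP and whose axes are the flange's). Camera axes: x right, y down, z forward; pixel columns grow to the right and rows downward; lengths in m; the calibration is good to about 2 mm. A picture is of the moment at which its call begins: read the wrist's pose just before it. camera_model takes no time and is no camera call.
- bot.hand_in(): hands the job in; it is judged then, once.
Trained networks look in the newest picture that a camera, given by its name, has taken for a name from the list of things; names that differ only in an ending like _2 or _b are one class to them, and where a whole thing is asked for, a point or a joint stands for the part that bears it (a point fixed in the world has none). Each returns a list of dicts, best first, with "conf" (0 to 1); they miss things now and then, are a little off and sometimes report something else, mostly with a low value. They report only what shows in the picture. A call takes as long as a camera call. They do not tell look-alikes from the thing itself.
- bot.spot_in(label, camera): "at" ([x, y, z] in m, in the coordinates of the camera as it stood for that picture, good to about 4 mm: the middle of the surface that is visible of it).
- bot.trace(label, camera): "mask" (400x640 bool, what is visible of it).
The state is a dict: "time_s": time; "joint_positions": joint angles; "qvel": joint speeds; "tau": joint torques, N m; "position": TCP position; "tcp_rot": TCP orientation; "force": force on the tool from outside, world axes, zero at the start; "moment": the same for the moment, N m; "opening": opening from 0.0 (shut) to 1.0 (fully open); "grasp_force": force on a finger pad.
Only numpy, scipy, OpenCV 4.12 (cv2) and the standard library are available. Lean on these libraries where they do the work, as an engineer would, in place of code of your own. Each camera call takes 0.05 s, during which the arm holds its last target. There are 200 camera calls.

### The job

Make up two weighing kits from the stock on the desk. The tray with three compartments gets the pointed six-sided crystal in its wide compartment and, in its two narrow ones, the largest brass weight and the flat-lidded round tin (either way round); the tray with two compartments gets the oblong block of rough stone in its wide compartment and the smallest brass weight in its narrow one. Stand everything upright on the tray floors, let go, and leave the middle-sized weight and the domed stone where they are.

Things in the scene. Friction and masses are not known exactly. Their poses are not given: they have to be found in the camera images.
- tray_three: Fixed low open wooden tray, 84 mm in x, 234 mm in y; rim and dividers 12 mm high (from the table), 4 mm thick; floor top 4 mm above the table. Compartments, 76 mm in x, centred on x = 0: a wide one, 94 mm in y, at y = +66 mm; two narrow ones, 62 mm in y, at y = -16 mm and y = -82 mm. Origin: centre of the underside, on the table; z up.
- tray_two: Fixed low open wooden tray, 84 mm in x, 168 mm in y; rim and dividers 12 mm high (from the table), 4 mm thick; floor top 4 mm above the table. Compartments, 76 mm in x, centred on x = 0: a wide one, 94 mm in y, at y = -33 mm; a narrow one, 62 mm in y, at y = +49 mm. Origin: centre of the underside, on the table; z up.
- weight_large: The largest brass balance weight, an upright cylinder with a narrow neck and a round knob on top; cylinder 40 mm in diameter and 30 mm high, knob 18 mm in diameter, 46 mm high over all, about 320 g. Stands upright, loose, on the table. Origin: centre of its underside, z up.
- weight_middle: The middle-sized brass balance weight, an upright cylinder with a narrow neck and a round knob on top; cylinder 31 mm in diameter and 27 mm high, knob 15 mm in diameter, 40 mm high over all, about 170 g. Not wanted: leave it where it is. Stands upright, loose, on the table. Origin: centre of its underside, z up.
- weight_small: The smallest brass balance weight, an upright cylinder with a narrow neck and a round knob on top; cylinder 22 mm in diameter and 24 mm high, knob 12 mm in diameter, 34 mm high over all, about 80 g. Stands upright, loose, on the table. Origin: centre of its underside, z up.
- tin: Round closed aluminium sample tin with a flat lid and no knob: 41 mm in diameter up to 20 mm, lid 43 mm in diameter from 20 to 30 mm, 30 mm high, about 50 g. Stands upright, loose, on the table. Origin: centre of its underside, z up.
- crystal: Grey-brown quartz crystal standing on its cut base: a regular six-sided upright column, 34 mm across flats, 40 mm high, with a pointed six-sided tip above it to about 62 mm, about 130 g. Two of its flat side faces look along its own +x and -x, the others at 60 degree steps. Stands upright, loose, on the table. Origin: centre of its underside, z up.
- block_stone: Oblong block of dark blue-grey rough stone with flat upright sides: 36 mm along its x, 56 mm along its y, 30 mm high (facets stand up to 5 mm proud of the top, 4 mm of the y ends), about 150 g. Stands upright, loose, on the table. Origin: centre of its underside, z up.
- dome_stone: Pale green polished stone, a smooth round dome 47 mm in diameter and 25 mm high. Not wanted: leave it where it is. Stands upright, loose, on the table. Origin: centre of its underside, z up.
Not all that is in view belongs to the job. What is shaped like the block_stone but purple or turquoise is not meant.

How it is judged:
By the outcome, as a careful person would: the job done as asked, in the order asked, and still so for the second after the job is handed in, with the robot touching nothing.
It also fails if it takes over 120 s, if anything falls off the work surface, if the arm or the gripper's body presses on something with over 40 N, if the wrist force passes 120 N, or if a joint passes its speed limit or range.

## Working session

There is one attempt and no reset: what is moved stays moved. The work goes in short steps, Python scripts to look and compute and a tool call to move; the robot and the scene stay as the last step left them, time stands still between calls to the robot, and variables do not carry over. Pictures are saved under pics/ and viewed, at most 14 in all, crops included, and the job is handed in when it is done.

Besides the shell and the picture viewer there is one more tool, called after "Request:" by a JSON object that holds its "name" and its "arguments". move_arm: Moves the arm, as the interface text tells. Its arguments: {"type":"object","properties":{"increments":{"type":"array"}},"required":["increments"]}

```bash
mkdir -p pics; ls
cat > h.py <<'E'
import numpy as np, cv2
from rig import bot
def T(cam):
    m=bot.camera_model(cam)
    if cam=="wrist":
        s=bot.read_state(); A=np.eye(4); A[:3,:3]=s["tcp_rot"]; A[:3,3]=s["position"]
        return A@np.array(m["tool_from_camera"]), np.array(m["intrinsics"])
    W=np.eye(4); W[:3,:3]=cv2.Rodrigues(np.array(m["rvec"],float))[0]; W[:3,3]=np.ravel(m["tvec"])
    return np.linalg.inv(W), np.array(m["intrinsics"])
def cloud(d,Tc,K):
    v,u=np.mgrid[:d.shape[0],:d.shape[1]]
    p=np.stack([(u-K[0,2])/K[0,0]*d,(v-K[1,2])/K[1,1]*d,d],-1)
    return p@Tc[:3,:3].T+Tc[:3,3]
def save(img,name): cv2.imwrite("pics/"+name,cv2.cvtColor(img,cv2.COLOR_RGB2BGR))
E
python3 - <<'E'
from h import *
for c in ("top","side"):
    Tc,K=T(c); img,d=bot.capture(c); save(img,c+"0.png")
    P=cloud(d,Tc,K); np.save(c+"0.npy",P); print(c,Tc.round(3).tolist(),K.tolist())
    for l in "tray_three tray_two weight_large weight_middle weight_small tin crystal block_stone dome_stone".split():
        for r in bot.spot_in(l,c):
            p=Tc[:3,:3]@r["at"]+Tc[:3,3]; q=K@r["at"]; print(l,round(r["conf"],2),p.round(3),(q[:2]/q[2]).round())
s=bot.read_state(); print(s["tcp_rot"],s["time_s"],s["opening"],s["force"])
E
```

```text
pics
top [[-0.024, -0.997, 0.074, 0.352], [-1.0, 0.024, 0.003, 0.006], [-0.004, -0.074, -0.997, 1.364], [0.0, 0.0, 0.0, 1.0]] [[499.61073366467787, 0.0, 331.94206850691853], [0.0, 499.61073366467787, 199.3699658099943], [0.0, 0.0, 1.0]]
tray_three 0.84 [0.526 0.299 0.002] [226. 176.]
tray_two 0.94 [ 0.511 -0.298  0.004] [444. 176.]
weight_large 0.69 [ 0.343 -0.273  0.032] [439. 237.]
weight_middle 0.53 [0.649 0.083 0.025] [303. 128.]
tin 0.66 [0.352 0.263 0.027] [238. 239.]
crystal 0.52 [0.572 0.013 0.043] [330. 154.]
block_stone 0.87 [ 0.361 -0.096  0.031] [372. 232.]
block_stone 0.71 [0.44  0.066 0.027] [311. 204.]
block_stone 0.46 [ 0.239 -0.269  0.031] [439. 277.]
dome_stone 0.75 [0.527 0.295 0.005] [227. 175.]
dome_stone 0.61 [ 0.651 -0.081  0.019] [363. 126.]
side [[0.988, -0.089, 0.127, 0.335], [-0.155, -0.585, 0.796, -0.724], [0.003, -0.806, -0.592, 0.607], [0.0, 0.0, 0.0, 1.0]] [[435.64468437085606, 0.0, 314.003859649856], [0.0, 435.64468437085606, 195.22519623828614], [0.0, 0.0, 1.0]]
tray_three 0.92 [0.531 0.281 0.003] [327. 151.]
tray_two 0.57 [0.53  0.283 0.002] [327. 151.]
weight_large 0.92 [ 0.35  -0.283  0.034] [279. 323.]
weight_middle 0.75 [0.649 0.073 0.024] [393. 185.]
weight_small 0.66 [ 0.462 -0.09   0.019] [327. 241.]
tin 0.71 [0.351 0.248 0.028] [261. 155.]
crystal 0.94 [0.568 0.    0.04 ] [368. 201.]
block_stone 0.94 [0.436 0.048 0.027] [304. 198.]
block_stone 0.91 [ 0.227 -0.279  0.033] [200. 331.]
block_stone 0.87 [ 0.365 -0.119  0.033] [279. 251.]
dome_stone 0.66 [ 0.653 -0.093  0.015] [418. 234.]
[[ 9.74378641e-01  2.24913905e-01 -9.84987301e-06]
 [ 2.24913905e-01 -9.74378641e-01  5.43311116e-06]
 [-8.37552363e-06 -7.50928087e-06 -1.00000000e+00]] 1.0 0.9997295669245113 [ 0.53207893 -0.25820707  0.21948883]
```

View pics/top0.png

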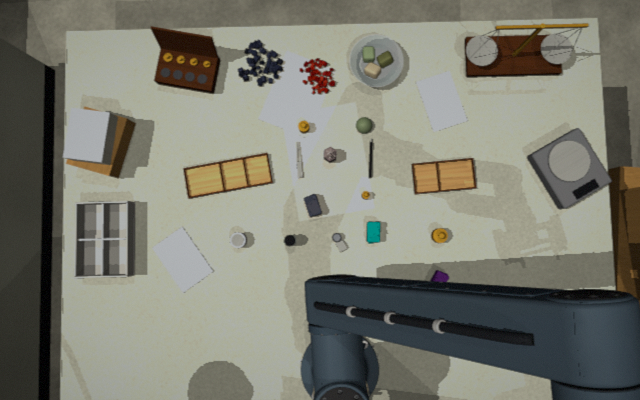

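View pics/side0.png

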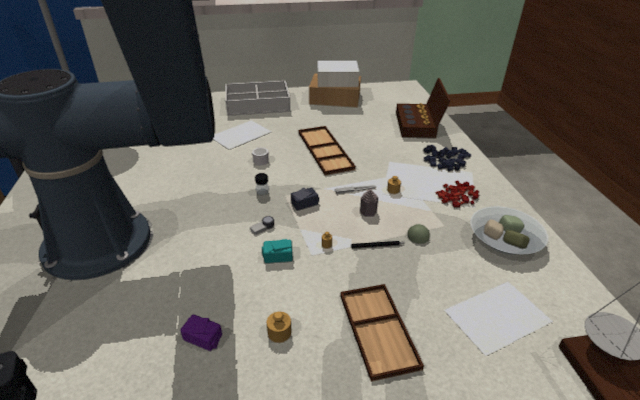

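Run:
```python
from h import *
tiles=[]
for c in ("top","side"):
    Tc,K=T(c); img,d=bot.capture(c); P=cloud(d,Tc,K)
    for l in "tray_three tray_two block_stone crystal weight_large weight_small tin".split():
        for r in bot.trace(l,c)[:3]:
            m=r["mask"]; q=P[m]; q=q[(q[:,2]<.08)&(q[:,2]>-.02)]
            if l[:4]!="tray": q=q[q[:,2]>np.percentile(q[:,2],95)-.012]
            R=cv2.minAreaRect((q[:,:2]*1000).astype(np.float32))
            print(c,l,round(r["conf"],2),m.sum(),np.round(R[0]),np.round(R[1]),round(R[2],1),img[m].mean(0).round())
    for (x,y) in [(.527,.297),(.511,-.298)]:
        g=np.linalg.inv(Tc)@np.array([x,y,0,1]); u=K@g[:3]; u=(u[:2]/u[2]).astype(int)
        t=img[max(0,u[1]-45):u[1]+45,u[0]-60:u[0]+60]
        tiles.append(cv2.resize(t,(400,300),interpolation=cv2.INTER_CUBIC))
save(np.vstack([np.hstack(tiles[:2]),np.hstack(tiles[2:])]),"trays.png")
```

```text
top tray_three 0.8 2752 [527. 298.] [ 92. 240.] 9.4 [153. 129.  79.]
top tray_two 0.81 1873 [ 510. -296.] [ 84. 172.] 4.3 [152. 116.  70.]
top tray_two 0.35 185 [578.  14.] [36. 47.] 88.5 [110. 100.  95.]
top block_stone 0.74 288 [437.  64.] [55. 35.] 17.1 [67. 69. 75.]
top block_stone 0.74 266 [362. -96.] [33. 55.] 84.0 [ 10. 135. 126.]
top block_stone 0.69 167 [ 235. -271.] [37. 31.] 59.4 [59. 29. 71.]
top crystal 0.55 162 [573.  14.] [25. 26.] 55.7 [106.  96.  91.]
top weight_large 0.72 185 [ 352. -274.] [22. 23.] 43.1 [149. 111.  35.]
top weight_large 0.45 237 [349. 265.] [40. 41.] 32.4 [151. 151. 146.]
top weight_small 0.2 194 [349. 264.] [40. 37.] 88.6 [155. 156. 151.]
side tray_three 0.91 1526 [527. 292.] [ 86. 239.] 9.0 [128.  99.  71.]
side tray_two 0.65 4937 [ 515. -291.] [ 91. 182.] 4.0 [133. 102.  74.]
side block_stone 0.93 658 [ 365. -101.] [38. 55.] 86.4 [36. 98. 94.]
side block_stone 0.82 531 [438.  61.] [56. 41.] 16.1 [55. 55. 59.]
side block_stone 0.63 1057 [ 226. -270.] [37. 56.] 57.6 [55. 27. 68.]
side crystal 0.95 391 [574.   8.] [24. 29.] 60.3 [65. 57. 57.]
side weight_large 0.73 638 [ 350. -279.] [17. 14.] 17.3 [116.  89.  49.]
side weight_large 0.49 4798 [ 515. -297.] [ 90. 170.] 4.2 [133. 102.  73.]
side weight_small 0.45 162 [464. -85.] [20. 20.] 79.8 [105.  84.  53.]
side tin 0.56 382 [658. -87.] [37. 41.] 89.0 [86. 90. 74.]
side tin 0.48 250 [352. 260.] [43. 39.] 84.8 [122. 118. 115.]
```

View pics/trays.png

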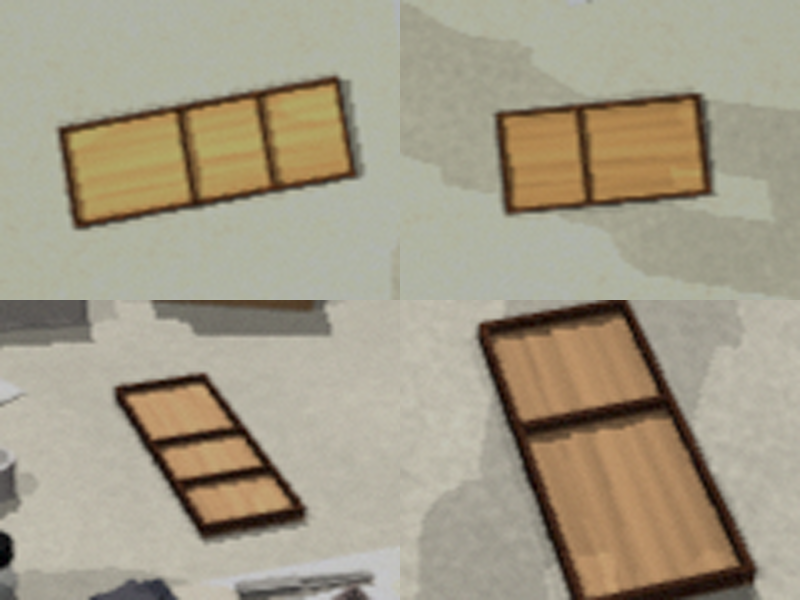

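Request:
{"name": "move_arm", "arguments": {"increments": [{"xyz":[0,0,0],"roll":0.1135,"grip":100},{"xyz":[0,0,0],"roll":0.1135,"grip":100},{"xyz":[22,-32,0],"roll":0,"grip":100},{"xyz":[22,-32,0],"roll":0,"grip":100},{"xyz":[22,-32,0],"roll":0,"grip":100}]}}

```text
time_s: 2.22
position: [0.2068, -0.5122, 0.2223]
tcp_rot: [[1.0, -0.002, 0.0], [-0.002, -1.0, 0.0], [0.0, -0.0, -1.0]]
force: [1.4, -0.3, -1.3]
opening: 0.998
grasp_force: 0.0
```

Request:
{"name": "move_arm", "arguments": {"increments": [{"xyz":[22,-32,0],"roll":0,"grip":100},{"xyz":[22,-32,0],"roll":0,"grip":100},{"xyz":[22,-32,0],"roll":0,"grip":100},{"xyz":[22,-32,0],"roll":0,"grip":100},{"xyz":[22,-32,0],"roll":0,"grip":100}]}}

```text
time_s: 2.63
position: [0.3174, -0.3515, 0.2228]
tcp_rot: [[1.0, -0.001, 0.0], [-0.001, -1.0, -0.001], [0.0, 0.001, -1.0]]
force: [0.9, -0.6, 0.1]
opening: 0.999
grasp_force: 0.0
```

Request:
{"name": "move_arm", "arguments": {"increments": [{"xyz":[22,-32,0],"roll":0,"grip":100},{"xyz":[22,-32,0],"roll":0,"grip":100},{"xyz":[22,-32,0],"roll":0,"grip":100},{"xyz":[22,-32,0],"roll":0,"grip":100},{"xyz":[22,-32,0],"roll":0,"grip":100}]}}

```text
time_s: 3.05
position: [0.4275, -0.1914, 0.2229]
tcp_rot: [[1.0, -0.0, 0.001], [-0.0, -1.0, -0.001], [0.001, 0.001, -1.0]]
force: [1.2, -0.8, 0.1]
opening: 0.999
grasp_force: 0.0
```

Request:
{"name": "move_arm", "arguments": {"increments": [{"xyz":[22,-32,0],"roll":0,"grip":100},{"xyz":[22,-32,0],"roll":0,"grip":100},{"xyz":[22,-32,0],"roll":0,"grip":100},{"xyz":[22,-32,0],"roll":0,"grip":100},{"xyz":[22,-32,0],"roll":0,"grip":100}]}}

```text
time_s: 3.47
position: [0.5376, -0.0312, 0.2228]
tcp_rot: [[1.0, 0.0, 0.001], [0.0, -1.0, -0.0], [0.001, 0.0, -1.0]]
force: [1.2, -1.0, 0.1]
opening: 1.002
grasp_force: 0.0
```

Request:
{"name": "move_arm", "arguments": {"increments": [{"xyz":[17,-20,0],"roll":0,"grip":100},{"xyz":[18,-20,0],"roll":0,"grip":100},{"xyz":[0,0,0],"roll":0,"grip":60},{"xyz":[0,0,0],"roll":0,"grip":60}]}}

```text
time_s: 3.8
position: [0.5722, 0.008, 0.2224]
tcp_rot: [[1.0, 0.003, 0.0], [0.003, -1.0, -0.0], [0.0, 0.0, -1.0]]
force: [-0.8, -0.9, -0.7]
opening: 0.917
grasp_force: 0.0
```

```bash
cat >> h.py <<'E'
def look(label,name=None,zmin=.012,zmax=.2,r=.05,near=None):
    """wrist look: centre / rect (mm) of points above zmin round the thing"""
    s=bot.read_state(); Tc,K=T("wrist"); img,d=bot.capture("wrist"); P=cloud(d,Tc,K)
    if name: save(img,name)
    for t in bot.spot_in(label,"wrist"):
        p=Tc[:3,:3]@t["at"]+Tc[:3,3]; print(label,round(t["conf"],2),(p*1000).round())
        if near is None: near=p[:2]
    if near is None: return P,d,img
    m=(d>0)&(P[...,2]>zmin)&(P[...,2]<zmax)&(np.hypot(P[...,0]-near[0],P[...,1]-near[1])<r)
    n,L=cv2.connectedComponents(m.astype(np.uint8))
    if n>1:
        k=1+np.argmax([(L==i).sum() for i in range(1,n)]); q=P[L==k]
        R=cv2.minAreaRect((q[:,:2]*1000).astype(np.float32)); print("rect",[np.round(x,1) for x in R],"zmax",q[:,2].max().round(3),"median of top",(1000*np.median(q[q[:,2]>q[:,2].max()-.006],0)).round())
    print("tcp",(np.array(s["position"])*1000).round(1))
    return P,d,img
E
python3 - <<'E'
from h import *
P,d,img=look("crystal","w1.png",near=np.array([.573,.011]),zmin=.02)
# face normals from depth: column points
m=(P[...,2]>.03)&(np.hypot(P[...,0]-.573,P[...,1]-.011)<.05)&(d>0)
for lo,hi in((.008,.035),(.035,.042),(.042,.05),(.05,.06)):
    mm=(P[...,2]>lo)&(P[...,2]<hi)&(np.hypot(P[...,0]-.573,P[...,1]-.011)<.045)&(d>0); q=P[mm]*1000
    print(lo,len(q),[np.round(x,1) for x in cv2.minAreaRect(q[:,:2].astype(np.float32))])
print(bot.camera_model("wrist"))
E
```

```text
crystal 0.75 [581.   8.  41.]
rect [array([574.8,  11.6]), array([33.9, 38.8]), np.float64(83.7)] zmax 0.063 median of top [575.  12.  58.]
tcp [572.2   8.  222.4]
0.008 117 [array([589.3,  10.2]), array([33.5,  9.8]), np.float64(84.3)]
0.035 283 [array([574.7,  11.7]), array([33.9, 38.6]), np.float64(83.7)]
0.042 419 [array([574.4,  11.6]), array([28.1, 31.5]), np.float64(83.9)]
0.05 225 [array([574.5,  11.6]), array([18.2, 15.9]), np.float64(0.3)]
{'intrinsics': array([[342.41978243,   0.        , 324.90517016],
       [  0.        , 342.41978243, 197.19637847],
       [  0.        ,   0.        ,   1.        ]]), 'tool_from_camera': array([[ 8.01710809e-04, -9.62701373e-01, -2.70565009e-01,
         7.46983593e-02],
       [ 9.99999489e-01,  6.05342282e-04,  8.09219766e-04,
         9.26283656e-04],
       [-6.15252540e-04, -2.70565520e-01,  9.62701366e-01,
        -1.61861625e-01],
       [ 0.00000000e+00,  0.00000000e+00,  0.00000000e+00,
         1.00000000e+00]])}
```

View pics/w1.png

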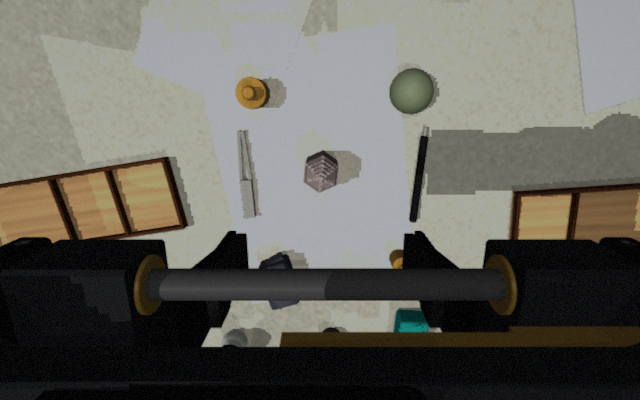

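Request:
{"name": "move_arm", "arguments": {"increments": [{"xyz":[2.3,-3.6,20],"roll":0.055,"grip":60},{"xyz":[0,0,40],"roll":0.055,"grip":60},{"xyz":[0,0,40],"roll":0,"grip":60},{"xyz":[0,0,40],"roll":0,"grip":60},{"xyz":[0,0,30],"roll":0,"grip":60}]}}

```text
time_s: 4.32
position: [0.5719, 0.0093, 0.0503]
tcp_rot: [[0.994, -0.112, -0.003], [-0.112, -0.994, 0.0], [-0.003, 0.0, -1.0]]
force: [0.1, 0.1, 0.7]
opening: 0.61
grasp_force: 0.0
```

Request:
{"name": "move_arm", "arguments": {"increments": [{"xyz":[0,0,25],"roll":0,"grip":60},{"xyz":[0,0,15],"roll":0,"grip":60},{"xyz":[0,0,0],"roll":0,"grip":60},{"xyz":[0,0,0],"roll":0,"grip":0},{"xyz":[0,0,0],"roll":0,"grip":0}]}}

```text
time_s: 4.73
position: [0.5746, 0.0096, 0.0137]
tcp_rot: [[0.994, -0.111, 0.002], [-0.111, -0.994, -0.0], [0.002, 0.0, -1.0]]
force: [0.6, -1.0, 0.2]
opening: 0.525
grasp_force: 0.0
```

Request:
{"name": "move_arm", "arguments": {"increments": [{"xyz":[0,0,0],"roll":0,"grip":0},{"xyz":[0,0,0],"roll":0,"grip":0},{"xyz":[0,0,0],"roll":0,"grip":0},{"xyz":[0,0,0],"roll":0,"grip":0},{"xyz":[0,0,0],"roll":0,"grip":0}]}}

```text
time_s: 5.15
position: [0.5751, 0.0102, 0.0142]
tcp_rot: [[0.994, -0.11, 0.003], [-0.11, -0.994, -0.001], [0.003, 0.0, -1.0]]
force: [-0.6, -0.5, 6.6]
opening: 0.387
grasp_force: 30.0
```

Request:
{"name": "move_arm", "arguments": {"increments": [{"xyz":[0,0,-35],"roll":0,"grip":0},{"xyz":[0,0,-40],"roll":0,"grip":0},{"xyz":[-9.7,-34,-15],"roll":0,"grip":0},{"xyz":[-9.7,-34.2,-15],"roll":0,"grip":0},{"xyz":[-9.7,-34.2,-15],"roll":0,"grip":0}]}}

```text
time_s: 5.57
position: [0.5561, 0.1161, 0.1341]
tcp_rot: [[0.994, -0.112, 0.001], [-0.112, -0.994, 0.0], [0.001, -0.0, -1.0]]
force: [1.0, 0.5, -0.3]
opening: 0.393
grasp_force: 30.0
```

Request:
{"name": "move_arm", "arguments": {"increments": [{"xyz":[-9.7,-34.2,0],"roll":0,"grip":0},{"xyz":[-9.7,-34.2,0],"roll":0,"grip":0},{"xyz":[-9.7,-34.2,0],"roll":0,"grip":0},{"xyz":[-9.7,-34.2,0],"roll":0,"grip":0},{"xyz":[-9.7,-34.2,0],"roll":0,"grip":0}]}}

```text
time_s: 5.98
position: [0.5259, 0.2925, 0.1328]
tcp_rot: [[0.994, -0.11, -0.0], [-0.11, -0.994, -0.0], [-0.0, 0.0, -1.0]]
force: [0.4, -0.3, -1.5]
opening: 0.388
grasp_force: 30.0
```

Request:
{"name": "move_arm", "arguments": {"increments": [{"xyz":[-9.7,-34.2,0],"roll":0,"grip":0},{"xyz":[-9.7,-34.2,0],"roll":0,"grip":0},{"xyz":[0,0,0],"roll":0,"grip":0},{"xyz":[0,0,0],"roll":0,"grip":0}]}}

```text
time_s: 6.32
position: [0.5139, 0.3628, 0.1325]
tcp_rot: [[0.994, -0.106, -0.0], [-0.106, -0.994, -0.0], [-0.0, 0.0, -1.0]]
force: [-0.3, -1.1, -1.1]
opening: 0.388
grasp_force: 30.0
```

Run:
```python
from h import *
s=bot.read_state(); print(s["position"],s["opening"],s["force"])
Tc,K=T("wrist"); img,d=bot.capture("wrist"); P=cloud(d,Tc,K)
for c in("wrist","top"):
    if c=="top":
        Tc,K=T(c); img,d=bot.capture(c); P=cloud(d,Tc,K)
    for r in bot.trace("tray_three",c)[:1]:
        q=P[r["mask"]]; q=q[(abs(q[:,2])<.02)]; print(c,r["conf"],[np.round(x,1) for x in cv2.minAreaRect((q[:,:2]*1000).astype(np.float32))])
# overlay model outline on wrist image
Tc,K=T("wrist"); img,_=bot.capture("wrist"); W=np.linalg.inv(Tc); save(img,"raw2.png")
def draw(img,c,yaw,segs):
    cs,sn=np.cos(np.radians(yaw)),np.sin(np.radians(yaw))
    for a,b in segs:
        pp=[]
        for x,y in(a,b):
            g=W@np.array([c[0]+(cs*x-sn*y)/1e3,c[1]+(sn*x+cs*y)/1e3,.012,1]); u=K@g[:3]; pp.append(tuple(int(round(t)) for t in u[:2]/u[2]))
        cv2.line(img,pp[0],pp[1],(0,255,0),1)
Y=[117,17,-49,-117]
img=img.copy(); draw(img,(.527,.295),9.2,[((-42,y),(42,y)) for y in Y]+[((x,-117),(x,117)) for x in(-42,42)])
save(img,"w2.png")
```

```text
[0.51389685 0.36281592 0.13247307] 0.38774380970409394 [-0.28562358 -1.11043826 -1.08051078]
wrist 0.58 [array([523.7, 293.5]), array([ 89.8, 237.5]), np.float64(9.3)]
top 0.62 [array([528.4, 291.5]), array([ 89.3, 225.9]), np.float64(9.4)]
```

View pics/w2.png

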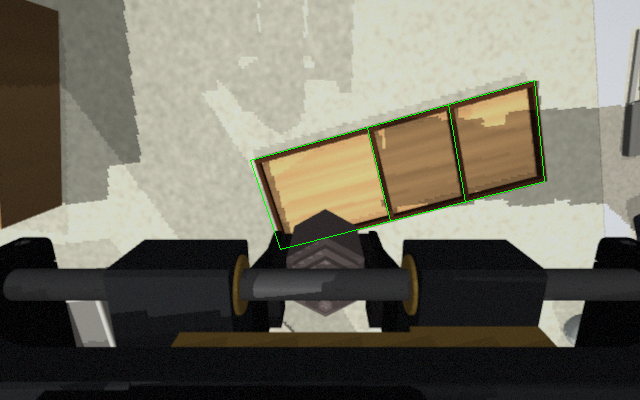

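Request:
{"name": "move_arm", "arguments": {"increments": [{"xyz":[1.9,3.8,30],"roll":0,"grip":0},{"xyz":[0,0,38],"roll":0,"grip":0},{"xyz":[0,0,30],"roll":0,"grip":0},{"xyz":[0,0,11],"roll":0,"grip":0},{"xyz":[0,0,3],"roll":0,"grip":0}]}}

```text
time_s: 6.98
position: [0.5156, 0.3551, 0.0185]
tcp_rot: [[0.994, -0.112, -0.005], [-0.112, -0.994, -0.002], [-0.004, 0.003, -1.0]]
force: [0.3, -0.4, -1.5]
opening: 0.388
grasp_force: 30.0
```

Request:
{"name": "move_arm", "arguments": {"increments": [{"xyz":[0,0,1],"roll":0,"grip":0},{"xyz":[0,0,0],"roll":0,"grip":0},{"xyz":[0,0,0],"roll":0,"grip":0}]}}

```text
time_s: 7.23
position: [0.5181, 0.3575, 0.0214]
tcp_rot: [[0.994, -0.11, 0.003], [-0.11, -0.994, 0.002], [0.003, -0.002, -1.0]]
force: [-0.5, 1.0, -1.6]
opening: 0.389
grasp_force: 30.0
```

Request:
{"name": "move_arm", "arguments": {"increments": [{"xyz":[0,0,1.5],"roll":0,"grip":0},{"xyz":[0,0,1],"roll":0,"grip":0},{"xyz":[0,0,0],"roll":0,"grip":0}]}}

```text
time_s: 7.48
position: [0.5174, 0.3574, 0.0182]
tcp_rot: [[0.994, -0.11, 0.002], [-0.11, -0.994, 0.001], [0.002, -0.001, -1.0]]
force: [-0.2, 0.3, 2.0]
opening: 0.388
grasp_force: 30.0
```

Request:
{"name": "move_arm", "arguments": {"increments": [{"xyz":[0,0,0],"roll":0,"grip":60},{"xyz":[0,0,0],"roll":0,"grip":60},{"xyz":[0,0,0],"roll":0,"grip":60},{"xyz":[0,0,0],"roll":0,"grip":60},{"xyz":[0,0,-10],"roll":0,"grip":60}]}}

```text
time_s: 7.9
position: [0.5151, 0.3562, 0.0255]
tcp_rot: [[0.994, -0.11, -0.004], [-0.11, -0.994, -0.002], [-0.004, 0.002, -1.0]]
force: [0.3, -0.2, 0.2]
opening: 0.589
grasp_force: 0.0
```

Request:
{"name": "move_arm", "arguments": {"increments": [{"xyz":[0,0,-40],"roll":0,"grip":60},{"xyz":[0,0,-40],"roll":0,"grip":60},{"xyz":[0,0,-40],"roll":-0.12,"grip":60},{"xyz":[0,0,-40],"roll":-0.12,"grip":60},{"xyz":[0,0,-20],"roll":-0.12,"grip":70}]}}

```text
time_s: 8.32
position: [0.5188, 0.358, 0.2134]
tcp_rot: [[0.967, 0.253, 0.008], [0.253, -0.967, 0.004], [0.009, -0.002, -1.0]]
force: [0.0, 0.3, 0.0]
opening: 0.627
grasp_force: 0.0
```

Request:
{"name": "move_arm", "arguments": {"increments": [{"xyz":[0,0,0],"roll":-0.12,"grip":70},{"xyz":[0,0,0],"roll":-0.12,"grip":70},{"xyz":[0,0,0],"roll":-0.12,"grip":70},{"xyz":[0,0,0],"roll":-0.12,"grip":70},{"xyz":[0,0,0],"roll":-0.12,"grip":70}]}}

```text
time_s: 8.73
position: [0.5164, 0.3568, 0.2079]
tcp_rot: [[0.656, 0.755, 0.0], [0.755, -0.656, 0.0], [0.0, 0.0, -1.0]]
force: [-0.7, -0.3, -0.6]
opening: 0.7
grasp_force: 0.0
```

Request:
{"name": "move_arm", "arguments": {"increments": [{"xyz":[0,0,0],"roll":-0.12,"grip":70},{"xyz":[0,0,0],"roll":-0.12,"grip":70},{"xyz":[0,0,0],"roll":-0.12,"grip":70},{"xyz":[0,0,0],"roll":-0.12,"grip":70},{"xyz":[0,0,0],"roll":-0.12,"grip":70}]}}

```text
time_s: 9.15
position: [0.5164, 0.3569, 0.2077]
tcp_rot: [[0.115, 0.993, 0.0], [0.993, -0.115, 0.0], [0.0, 0.0, -1.0]]
force: [0.2, 0.4, -0.1]
opening: 0.698
grasp_force: 0.0
```

Request:
{"name": "move_arm", "arguments": {"increments": [{"xyz":[0,0,0],"roll":-0.12,"grip":70},{"xyz":[-38,-10,0],"roll":0,"grip":70},{"xyz":[-38,-10,0],"roll":0,"grip":70},{"xyz":[-38,-10,0],"roll":0,"grip":70},{"xyz":[-38,-10,0],"roll":0,"grip":70}]}}

```text
time_s: 9.57
position: [0.4756, 0.2038, 0.2076]
tcp_rot: [[-0.0, 1.0, 0.001], [1.0, 0.0, -0.0], [-0.0, 0.001, -1.0]]
force: [0.4, -1.0, 0.4]
opening: 0.699
grasp_force: 0.0
```

Run:
```python
from h import *
s=bot.read_state(); print(s["joint_positions"],s["tcp_rot"],s["position"])
Tc,K=T("top"); img,d=bot.capture("top"); P=cloud(d,Tc,K)
m=(d>0)&(np.hypot(P[...,0]-.516,P[...,1]-.358)<.045)&(P[...,2]>.03)&(P[...,2]<.09);q=P[m]*1000
print(len(q),q.mean(0) if len(q) else 0,q[:,2].max() if len(q) else 0)
```

```text
[ 1.08109809e+01  2.31143180e+01  9.83856635e+01 -1.26128399e-02
  5.84708738e+01  1.07993945e+01] [[-3.17265590e-04  9.99999807e-01  5.34849298e-04]
 [ 9.99999946e-01  3.17313179e-04 -8.88942476e-05]
 [-8.90639452e-05  5.34821065e-04 -9.99999853e-01]] [0.47556821 0.2037613  0.20758658]
0 0 0
```

Request:
{"name": "move_arm", "arguments": {"increments": [{"xyz":[-37,-9.6,0],"roll":0,"grip":70},{"xyz":[-37,-9.6,0],"roll":0,"grip":70},{"xyz":[-37,-9.6,0],"roll":0,"grip":70},{"xyz":[-37,-9.6,0],"roll":0,"grip":70},{"xyz":[-37,-9.6,0],"roll":0,"grip":70}]}}

```text
time_s: 10.03
position: [0.4277, 0.0188, 0.2078]
tcp_rot: [[0.0, 1.0, 0.001], [1.0, -0.0, -0.0], [-0.0, 0.001, -1.0]]
force: [0.7, -1.1, 1.0]
opening: 0.7
grasp_force: 0.0
```

Request:
{"name": "move_arm", "arguments": {"increments": [{"xyz":[-37,-9.6,0],"roll":0,"grip":70},{"xyz":[-37,-9.6,0],"roll":0,"grip":70},{"xyz":[-37,-9.6,0],"roll":0,"grip":70},{"xyz":[-37,-9.6,0],"roll":0,"grip":70},{"xyz":[-37,-9.6,0],"roll":0,"grip":70}]}}

```text
time_s: 10.45
position: [0.3795, -0.1665, 0.2078]
tcp_rot: [[0.001, 1.0, 0.001], [1.0, -0.001, -0.001], [-0.001, 0.001, -1.0]]
force: [1.3, 1.0, -0.2]
opening: 0.698
grasp_force: 0.0
```

Request:
{"name": "move_arm", "arguments": {"increments": [{"xyz":[-36,-9.6,0],"roll":0,"grip":70},{"xyz":[-36,-9.6,0],"roll":0,"grip":70},{"xyz":[-36,-9.6,0],"roll":0,"grip":70},{"xyz":[0,0,0],"roll":0,"grip":70},{"xyz":[0,0,0],"roll":0,"grip":70}]}}

```text
time_s: 10.87
position: [0.351, -0.2749, 0.2076]
tcp_rot: [[0.005, 1.0, 0.001], [1.0, -0.005, -0.001], [-0.001, 0.001, -1.0]]
force: [0.4, -0.1, -0.5]
opening: 0.695
grasp_force: 0.0
```

Run:
```python
from h import *
P,d,img=look("weight_large",near=np.array([.351,-.275]),zmin=.02)
Tc,K=T("top"); img,d=bot.capture("top"); P=cloud(d,Tc,K)
m=(d>0)&(np.hypot(P[...,0]-.516,P[...,1]-.358)<.045)&(P[...,2]>.03)&(P[...,2]<.09);q=P[m]*1000
print(len(q),q.mean(0),q[:,2].max())
```

```text
weight_large 0.73 [ 347. -276.   32.]
rect [array([ 348.9, -277.1]), array([38.7, 38.7]), np.float64(0.5)] zmax 0.047 median of top [ 349. -277.   45.]
tcp [ 351.  -274.9  207.6]
158 [514.90900524 356.36822316  48.24624515] 66.88512234178745
```

Request:
{"name": "move_arm", "arguments": {"increments": [{"xyz":[-2,-2,38],"roll":0,"grip":70},{"xyz":[0,0,40],"roll":0,"grip":70},{"xyz":[0,0,40],"roll":0,"grip":70},{"xyz":[0,0,40],"roll":0,"grip":70},{"xyz":[0,0,25],"roll":0,"grip":70}]}}

```text
time_s: 11.43
position: [0.3489, -0.2721, 0.0217]
tcp_rot: [[-0.002, 1.0, -0.002], [1.0, 0.002, 0.003], [0.003, -0.002, -1.0]]
force: [-0.6, -0.4, -1.0]
opening: 0.703
grasp_force: 0.0
```

Request:
{"name": "move_arm", "arguments": {"increments": [{"xyz":[0,0,12],"roll":0,"grip":70},{"xyz":[0,0,0],"roll":0,"grip":70},{"xyz":[0,0,0],"roll":0,"grip":30},{"xyz":[0,0,0],"roll":0,"grip":0},{"xyz":[0,0,0],"roll":0,"grip":0}]}}

```text
time_s: 11.85
position: [0.35, -0.2751, 0.0133]
tcp_rot: [[-0.0, 1.0, 0.002], [1.0, 0.0, -0.002], [-0.002, 0.002, -1.0]]
force: [-0.3, -0.5, 0.3]
opening: 0.553
grasp_force: 0.0
```

Request:
{"name": "move_arm", "arguments": {"increments": [{"xyz":[0,0,0],"roll":0,"grip":0},{"xyz":[0,0,0],"roll":0,"grip":0},{"xyz":[0,0,0],"roll":0,"grip":0},{"xyz":[0,0,0],"roll":0,"grip":0},{"xyz":[0,0,0],"roll":0,"grip":0}]}}

```text
time_s: 12.27
position: [0.3494, -0.2751, 0.0133]
tcp_rot: [[0.001, 1.0, 0.001], [1.0, -0.001, -0.001], [-0.001, 0.001, -1.0]]
force: [-0.7, 0.7, 7.6]
opening: 0.441
grasp_force: 30.0
```

Request:
{"name": "move_arm", "arguments": {"increments": [{"xyz":[0,0,-30],"roll":0,"grip":0},{"xyz":[0,0,-40],"roll":0,"grip":0},{"xyz":[34.7,11.2,-15],"roll":0,"grip":0},{"xyz":[34.7,11.2,-15],"roll":0,"grip":0},{"xyz":[34.7,11.2,0],"roll":0,"grip":0}]}}

```text
time_s: 12.68
position: [0.3842, -0.1711, 0.1147]
tcp_rot: [[0.004, 1.0, 0.005], [1.0, -0.004, -0.004], [-0.004, 0.005, -1.0]]
force: [1.1, 0.9, -3.9]
opening: 0.451
grasp_force: 30.0
```

Request:
{"name": "move_arm", "arguments": {"increments": [{"xyz":[34.7,11.2,0],"roll":0,"grip":0},{"xyz":[34.7,11.2,0],"roll":0,"grip":0},{"xyz":[34.7,11.2,0],"roll":0,"grip":0},{"xyz":[34.7,11.2,0],"roll":0,"grip":0},{"xyz":[34.7,11.2,0],"roll":0,"grip":0}]}}

```text
time_s: 13.1
position: [0.4389, 0.0045, 0.1123]
tcp_rot: [[0.001, 1.0, -0.0], [1.0, -0.001, 0.0], [0.0, -0.0, -1.0]]
force: [0.8, -1.0, -4.3]
opening: 0.45
grasp_force: 30.0
```

Request:
{"name": "move_arm", "arguments": {"increments": [{"xyz":[34.7,11.2,0],"roll":0,"grip":0},{"xyz":[34.7,11.2,0],"roll":0,"grip":0},{"xyz":[34.7,11.2,0],"roll":0,"grip":0},{"xyz":[34.7,11.2,0],"roll":0,"grip":0},{"xyz":[34.7,11.2,0],"roll":0,"grip":0}]}}

```text
time_s: 13.52
position: [0.4947, 0.1779, 0.1121]
tcp_rot: [[0.001, 1.0, -0.001], [1.0, -0.001, -0.0], [-0.0, -0.001, -1.0]]
force: [0.5, -0.2, -4.0]
opening: 0.446
grasp_force: 30.0
```

Request:
{"name": "move_arm", "arguments": {"increments": [{"xyz":[34.7,11.2,0],"roll":0,"grip":0},{"xyz":[34.7,11.2,0],"roll":0,"grip":0},{"xyz":[0,0,20],"roll":0,"grip":0},{"xyz":[0,0,20],"roll":0,"grip":0},{"xyz":[0,0,0],"roll":0,"grip":0}]}}

```text
time_s: 13.93
position: [0.5141, 0.2454, 0.0687]
tcp_rot: [[-0.001, 1.0, -0.008], [1.0, 0.001, -0.002], [-0.002, -0.008, -1.0]]
force: [-2.2, -0.9, -4.0]
opening: 0.447
grasp_force: 30.0
```

Request:
{"name": "move_arm", "arguments": {"increments": [{"xyz":[0,0,0],"roll":0,"grip":0}]}}

```text
time_s: 14.02
position: [0.5157, 0.2451, 0.0709]
tcp_rot: [[0.001, 1.0, -0.004], [1.0, -0.001, -0.001], [-0.001, -0.004, -1.0]]
force: [0.0, -0.5, -4.1]
opening: 0.447
grasp_force: 30.0
```

```bash
cat >> h.py <<'E'
def overlay(name,c,yaw,Y):
    Tc,K=T("wrist"); img,_=bot.capture("wrist"); img=img.copy(); W=np.linalg.inv(Tc)
    cs,sn=np.cos(np.radians(yaw)),np.sin(np.radians(yaw))
    for a,b in [((-42,y),(42,y)) for y in Y]+[((x,min(Y)),(x,max(Y))) for x in(-42,42)]:
        pp=[]
        for x,y in(a,b):
            g=W@np.array([c[0]+(cs*x-sn*y)/1e3,c[1]+(sn*x+cs*y)/1e3,.012,1]); u=K@g[:3]; pp.append(tuple(int(round(t)) for t in u[:2]/u[2]))
        cv2.line(img,pp[0],pp[1],(0,255,0),1)
    save(img,name); print(bot.read_state()["position"])
E
python3 -c "
from h import *
overlay('w3.png',(.526,.2935),9.3,[117,17,-49,-117])"
```

```text
[0.51702457 0.24506209 0.07196413]
```

View pics/w3.png

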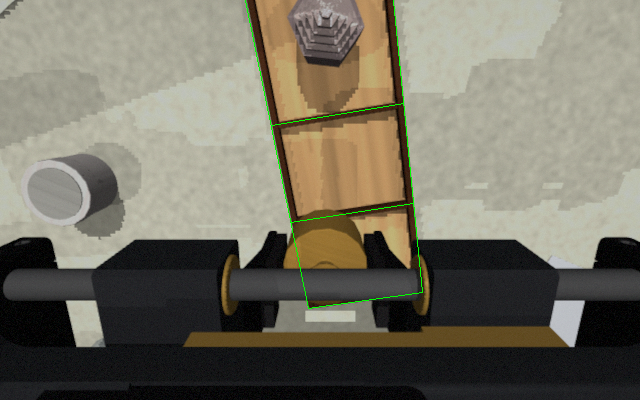

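Request:
{"name": "move_arm", "arguments": {"increments": [{"xyz":[34.7,12,0],"roll":0,"grip":0},{"xyz":[0,0,20],"roll":0,"grip":0},{"xyz":[0,0,20],"roll":0,"grip":0},{"xyz":[0,0,10],"roll":0,"grip":0},{"xyz":[0,0,2],"roll":0,"grip":0}]}}

```text
time_s: 14.48
position: [0.5286, 0.2792, 0.0191]
tcp_rot: [[0.002, 1.0, -0.003], [1.0, -0.002, -0.001], [-0.001, -0.003, -1.0]]
force: [-0.4, 0.8, -4.6]
opening: 0.448
grasp_force: 30.0
```

Request:
{"name": "move_arm", "arguments": {"increments": [{"xyz":[0,0,1],"roll":0,"grip":0},{"xyz":[0,0,0],"roll":0,"grip":0},{"xyz":[0,0,0],"roll":0,"grip":0}]}}

```text
time_s: 14.73
position: [0.5307, 0.2801, 0.0202]
tcp_rot: [[0.002, 1.0, 0.002], [1.0, -0.002, 0.001], [0.001, 0.002, -1.0]]
force: [0.7, 0.4, -3.2]
opening: 0.448
grasp_force: 30.0
```

Request:
{"name": "move_arm", "arguments": {"increments": [{"xyz":[0,-1.5,1.5],"roll":0,"grip":0},{"xyz":[0,0,1],"roll":0,"grip":0},{"xyz":[0,0,0],"roll":0,"grip":0}]}}

```text
time_s: 14.98
position: [0.5285, 0.2802, 0.0174]
tcp_rot: [[0.001, 1.0, 0.001], [1.0, -0.001, 0.0], [0.0, 0.001, -1.0]]
force: [-0.8, -0.3, 0.1]
opening: 0.447
grasp_force: 30.0
```

Request:
{"name": "move_arm", "arguments": {"increments": [{"xyz":[0,0,0],"roll":0,"grip":70},{"xyz":[0,0,0],"roll":0,"grip":70},{"xyz":[0,0,0],"roll":0,"grip":70},{"xyz":[0,0,0],"roll":0,"grip":70},{"xyz":[0,0,-20],"roll":0,"grip":70}]}}

```text
time_s: 15.4
position: [0.5259, 0.2793, 0.0338]
tcp_rot: [[0.001, 1.0, -0.006], [1.0, -0.001, -0.002], [-0.002, -0.006, -1.0]]
force: [-0.4, -0.9, -0.4]
opening: 0.678
grasp_force: 0.0
```

Request:
{"name": "move_arm", "arguments": {"increments": [{"xyz":[0,0,-40],"roll":0,"grip":70},{"xyz":[0,0,-40],"roll":0,"grip":70},{"xyz":[0,0,-40],"roll":0,"grip":70},{"xyz":[-3.6,-35.6,0],"roll":0,"grip":70},{"xyz":[-3.6,-35.6,0],"roll":0,"grip":70}]}}

```text
time_s: 15.82
position: [0.4609, 0.274, 0.16]
tcp_rot: [[0.002, 1.0, 0.01], [1.0, -0.002, 0.004], [0.004, 0.01, -1.0]]
force: [-0.7, -0.1, -0.8]
opening: 0.699
grasp_force: 0.0
```

Request:
{"name": "move_arm", "arguments": {"increments": [{"xyz":[-3.6,-35.6,0],"roll":0,"grip":70},{"xyz":[-3.6,-35.6,0],"roll":0,"grip":70},{"xyz":[-3.6,-35.6,0],"roll":0,"grip":70},{"xyz":[0,0,0],"roll":0,"grip":70},{"xyz":[0,0,0],"roll":0,"grip":70}]}}

```text
time_s: 16.23
position: [0.3479, 0.262, 0.1567]
tcp_rot: [[-0.001, 1.0, -0.001], [1.0, 0.001, -0.001], [-0.001, -0.001, -1.0]]
force: [1.2, 0.1, 0.3]
opening: 0.697
grasp_force: 0.0
```

Run:
```python
from h import *
P,d,img=look("tin","w4.png",near=np.array([.351,.262]),zmin=.02)
m=(d>0)&(np.hypot(P[...,0]-.53,P[...,1]-.278)<.03)&(P[...,2]>.02)&(P[...,2]<.09);q=P[m]*1000
if len(q): print("weight",len(q),[np.round(x,1) for x in cv2.minAreaRect(q[:,:2].astype(np.float32))],q[:,2].max())
```

```text
tin 0.86 [348. 261.  28.]
tin 0.63 [522. 280.  34.]
rect [array([349.6, 263.1]), array([42. , 42.2]), np.float64(31.5)] zmax 0.032 median of top [349. 264.  30.]
tcp [347.9 262.  156.7]
weight 2059 [array([528.3, 277.9]), array([39.6, 39.6]), np.float64(21.5)] 51.51269589037016
```

View pics/w4.png

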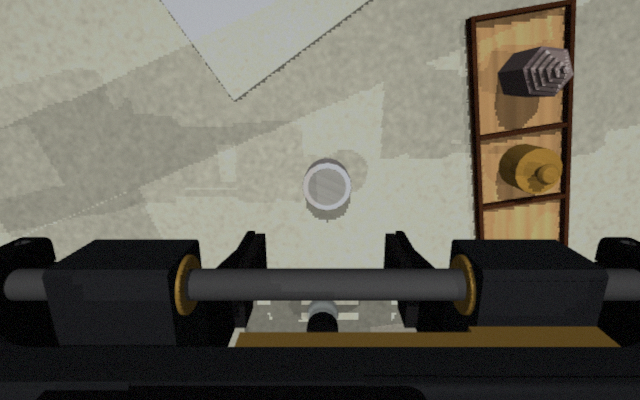

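Request:
{"name": "move_arm", "arguments": {"increments": [{"xyz":[1,1.6,35],"roll":0,"grip":70},{"xyz":[0,0,40],"roll":0,"grip":70},{"xyz":[0,0,40],"roll":0,"grip":70},{"xyz":[0,0,20],"roll":0,"grip":70},{"xyz":[0,0,10],"roll":0,"grip":70}]}}

```text
time_s: 16.75
position: [0.3529, 0.2631, 0.0082]
tcp_rot: [[0.002, 1.0, -0.002], [1.0, -0.002, -0.001], [-0.001, -0.002, -1.0]]
force: [-0.3, 0.5, -0.3]
opening: 0.7
grasp_force: 0.0
```

Request:
{"name": "move_arm", "arguments": {"increments": [{"xyz":[0,0,0],"roll":0,"grip":70},{"xyz":[0,0,0],"roll":0,"grip":70},{"xyz":[0,0,0],"roll":0,"grip":30},{"xyz":[0,0,0],"roll":0,"grip":0},{"xyz":[0,0,0],"roll":0,"grip":0}]}}

```text
time_s: 17.17
position: [0.3528, 0.2637, 0.0125]
tcp_rot: [[0.001, 1.0, 0.002], [1.0, -0.001, 0.001], [0.001, 0.002, -1.0]]
force: [-0.8, 0.3, 0.2]
opening: 0.553
grasp_force: 0.2
```

Request:
{"name": "move_arm", "arguments": {"increments": [{"xyz":[0,0,0],"roll":0,"grip":0},{"xyz":[0,0,0],"roll":0,"grip":0},{"xyz":[0,0,0],"roll":0,"grip":0},{"xyz":[0,0,0],"roll":0,"grip":0}]}}

```text
time_s: 17.5
position: [0.3524, 0.2636, 0.0124]
tcp_rot: [[0.001, 1.0, 0.002], [1.0, -0.001, 0.001], [0.001, 0.002, -1.0]]
force: [0.8, -0.1, 6.8]
opening: 0.482
grasp_force: 30.0
```

Request:
{"name": "move_arm", "arguments": {"increments": [{"xyz":[0,0,-20],"roll":0,"grip":0},{"xyz":[0,0,-40],"roll":0,"grip":0},{"xyz":[0,0,-25],"roll":0,"grip":0},{"xyz":[-8.5,31.1,0],"roll":0,"grip":0},{"xyz":[-8.5,31.1,0],"roll":0,"grip":0}]}}

```text
time_s: 17.92
position: [0.4137, 0.2467, 0.0987]
tcp_rot: [[-0.002, 1.0, 0.002], [1.0, 0.002, 0.001], [0.001, 0.002, -1.0]]
force: [0.8, 1.0, -1.0]
opening: 0.481
grasp_force: 30.0
```

Request:
{"name": "move_arm", "arguments": {"increments": [{"xyz":[-8.5,31.1,0],"roll":0,"grip":0},{"xyz":[-8.5,31.1,0],"roll":0,"grip":0},{"xyz":[-8.5,31.1,0],"roll":0,"grip":0},{"xyz":[-8.5,31.1,0],"roll":0,"grip":0},{"xyz":[0,0,25],"roll":0,"grip":0}]}}

```text
time_s: 18.33
position: [0.5509, 0.2115, 0.0762]
tcp_rot: [[0.004, 1.0, 0.021], [1.0, -0.004, 0.003], [0.003, 0.021, -1.0]]
force: [2.7, 1.0, 0.4]
opening: 0.486
grasp_force: 30.0
```

Request:
{"name": "move_arm", "arguments": {"increments": [{"xyz":[0,0,20],"roll":0,"grip":0},{"xyz":[0,0,0],"roll":0,"grip":0},{"xyz":[0,0,0],"roll":0,"grip":0}]}}

```text
time_s: 18.58
position: [0.5369, 0.2118, 0.0506]
tcp_rot: [[0.001, 1.0, -0.004], [1.0, -0.001, -0.001], [-0.001, -0.004, -1.0]]
force: [-0.2, 0.7, 0.0]
opening: 0.478
grasp_force: 30.0
```

Request:
{"name": "move_arm", "arguments": {"increments": [{"xyz":[0.8,0,15],"roll":0,"grip":0},{"xyz":[0,0,13],"roll":0,"grip":0},{"xyz":[0,0,3],"roll":0,"grip":0},{"xyz":[0,0,0],"roll":0,"grip":0},{"xyz":[0,0,0],"roll":0,"grip":0}]}}

```text
time_s: 19.0
position: [0.5387, 0.2133, 0.0216]
tcp_rot: [[0.001, 1.0, 0.001], [1.0, -0.001, 0.0], [0.0, 0.001, -1.0]]
force: [0.5, 0.3, -0.7]
opening: 0.48
grasp_force: 30.0
```

Request:
{"name": "move_arm", "arguments": {"increments": [{"xyz":[0,0,3.5],"roll":0,"grip":0},{"xyz":[0,0,1],"roll":0,"grip":0},{"xyz":[0,0,0],"roll":0,"grip":0},{"xyz":[0,0,0],"roll":0,"grip":0}]}}

```text
time_s: 19.33
position: [0.5387, 0.2131, 0.0165]
tcp_rot: [[0.001, 1.0, 0.001], [1.0, -0.001, 0.0], [0.0, 0.001, -1.0]]
force: [-0.1, 0.4, 0.7]
opening: 0.484
grasp_force: 30.0
```

Request:
{"name": "move_arm", "arguments": {"increments": [{"xyz":[0,0,0],"roll":0,"grip":70},{"xyz":[0,0,0],"roll":0,"grip":70},{"xyz":[0,0,0],"roll":0,"grip":70},{"xyz":[0,0,0],"roll":0,"grip":70},{"xyz":[0,0,-20],"roll":0,"grip":70}]}}

```text
time_s: 19.75
position: [0.5358, 0.2123, 0.0333]
tcp_rot: [[0.001, 1.0, -0.007], [1.0, -0.001, -0.001], [-0.001, -0.007, -1.0]]
force: [-0.4, -0.7, -0.8]
opening: 0.688
grasp_force: 0.0
```

Request:
{"name": "move_arm", "arguments": {"increments": [{"xyz":[0,0,-40],"roll":0,"grip":70},{"xyz":[0,0,-40],"roll":0,"grip":70},{"xyz":[0,0,-40],"roll":0,"grip":70},{"xyz":[-30,-20.2,-10],"roll":0,"grip":70},{"xyz":[-30,-20.2,0],"roll":0,"grip":70}]}}

```text
time_s: 20.17
position: [0.5016, 0.1536, 0.1702]
tcp_rot: [[-0.002, 1.0, 0.012], [1.0, 0.002, 0.001], [0.001, 0.012, -1.0]]
force: [0.3, -0.9, -0.7]
opening: 0.695
grasp_force: 0.0
```

Request:
{"name": "move_arm", "arguments": {"increments": [{"xyz":[-30,-20.2,0],"roll":0,"grip":70},{"xyz":[-30,-20.2,0],"roll":0,"grip":70},{"xyz":[-30,-20.2,0],"roll":0,"grip":70},{"xyz":[0,0,0],"roll":0.116,"grip":70},{"xyz":[0,0,0],"roll":0.116,"grip":70}]}}

```text
time_s: 20.58
position: [0.4356, 0.0615, 0.1662]
tcp_rot: [[0.24, 0.971, -0.001], [0.971, -0.24, 0.0], [-0.0, -0.001, -1.0]]
force: [0.5, -0.1, -0.1]
opening: 0.703
grasp_force: 0.0
```

Request:
{"name": "move_arm", "arguments": {"increments": [{"xyz":[0,0,0],"roll":0.116,"grip":70},{"xyz":[0,0,0],"roll":0.116,"grip":70},{"xyz":[0,0,0],"roll":0.116,"grip":70},{"xyz":[0,0,0],"roll":0.116,"grip":70},{"xyz":[0,0,0],"roll":0.116,"grip":70}]}}

```text
time_s: 21.0
position: [0.4371, 0.063, 0.1661]
tcp_rot: [[0.73, 0.683, -0.0], [0.683, -0.73, 0.0], [-0.0, -0.0, -1.0]]
force: [0.2, -0.0, -0.3]
opening: 0.697
grasp_force: 0.0
```

Request:
{"name": "move_arm", "arguments": {"increments": [{"xyz":[0,0,0],"roll":0.116,"grip":70},{"xyz":[0,0,0],"roll":0.116,"grip":70},{"xyz":[0,0,0],"roll":0.116,"grip":70},{"xyz":[0,0,0],"roll":0.112,"grip":70},{"xyz":[0,0,0],"roll":0,"grip":70}]}}

```text
time_s: 21.42
position: [0.4372, 0.063, 0.1661]
tcp_rot: [[0.957, 0.292, 0.0], [0.292, -0.957, -0.0], [0.0, 0.0, -1.0]]
force: [-1.1, -0.7, -0.0]
opening: 0.697
grasp_force: 0.0
```

Run:
```python
from h import *
P,d,img=look("block_stone","w5.png",near=np.array([.438,.063]),zmin=.012,r=.06)
m=(d>0)&(P[...,2]>.008)&(P[...,2]<.024)&(np.hypot(P[...,0]-.438,P[...,1]-.063)<.045);q=P[m]*1000
print(len(q),[np.round(x,1) for x in cv2.minAreaRect(q[:,:2].astype(np.float32))])
print(bot.read_state()["tcp_rot"].round(3))
```

```text
block_stone 0.8 [443.  58.  32.]
rect [array([439.4,  61.9]), array([58.8, 35.9]), np.float64(17.3)] zmax 0.036 median of top [438.  62.  32.]
tcp [437.2  63.  166.1]
163 [array([465.6,  69.4]), array([ 6.4, 34.3]), np.float64(14.0)]
[[ 0.955  0.296 -0.   ]
 [ 0.296 -0.955 -0.   ]
 [-0.    -0.    -1.   ]]
```

View pics/w5.png

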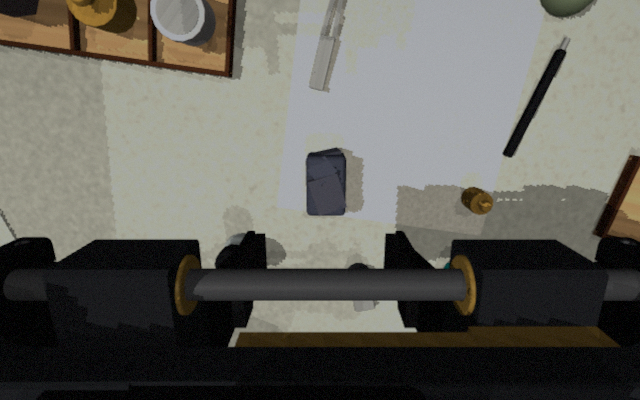

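Request:
{"name": "move_arm", "arguments": {"increments": [{"xyz":[1,1.3,35],"roll":0,"grip":70},{"xyz":[0,0,40],"roll":0,"grip":70},{"xyz":[0,0,40],"roll":0,"grip":70},{"xyz":[0,0,25],"roll":0,"grip":70},{"xyz":[0,0,14],"roll":0,"grip":70}]}}

```text
time_s: 21.93
position: [0.4371, 0.0621, 0.0093]
tcp_rot: [[0.955, 0.296, -0.004], [0.296, -0.955, 0.001], [-0.004, -0.002, -1.0]]
force: [-0.1, -0.1, -1.1]
opening: 0.699
grasp_force: 0.0
```

Request:
{"name": "move_arm", "arguments": {"increments": [{"xyz":[0,0,0],"roll":0,"grip":70},{"xyz":[0,0,0],"roll":0,"grip":70},{"xyz":[0,0,0],"roll":0,"grip":30},{"xyz":[0,0,0],"roll":0,"grip":0},{"xyz":[0,0,0],"roll":0,"grip":0}]}}

```text
time_s: 22.35
position: [0.4395, 0.062, 0.0133]
tcp_rot: [[0.956, 0.294, 0.003], [0.294, -0.956, -0.0], [0.003, 0.001, -1.0]]
force: [0.1, 0.3, 0.2]
opening: 0.554
grasp_force: 0.0
```

Request:
{"name": "move_arm", "arguments": {"increments": [{"xyz":[0,0,0],"roll":0,"grip":0},{"xyz":[0,0,0],"roll":0,"grip":0},{"xyz":[0,0,0],"roll":0,"grip":0},{"xyz":[0,0,0],"roll":0,"grip":0},{"xyz":[0,0,0],"roll":0,"grip":0}]}}

```text
time_s: 22.77
position: [0.439, 0.0621, 0.0128]
tcp_rot: [[0.956, 0.293, 0.002], [0.293, -0.956, -0.0], [0.001, 0.001, -1.0]]
force: [-0.0, 0.0, 6.7]
opening: 0.414
grasp_force: 30.0
```

Request:
{"name": "move_arm", "arguments": {"increments": [{"xyz":[0,0,-25],"roll":0,"grip":0},{"xyz":[0,0,-40],"roll":0,"grip":0},{"xyz":[0,0,-40],"roll":-0.122,"grip":0},{"xyz":[0,0,-15],"roll":-0.122,"grip":0},{"xyz":[0,0,0],"roll":-0.122,"grip":0}]}}

```text
time_s: 23.18
position: [0.441, 0.062, 0.1358]
tcp_rot: [[0.784, 0.621, 0.009], [0.621, -0.784, -0.001], [0.006, 0.006, -1.0]]
force: [0.2, -0.2, -1.9]
opening: 0.409
grasp_force: 30.0
```

Request:
{"name": "move_arm", "arguments": {"increments": [{"xyz":[0,0,0],"roll":-0.122,"grip":0},{"xyz":[0,0,0],"roll":-0.122,"grip":0},{"xyz":[0,0,0],"roll":-0.122,"grip":0},{"xyz":[0,0,0],"roll":-0.122,"grip":0},{"xyz":[0,0,0],"roll":-0.122,"grip":0}]}}

```text
time_s: 23.6
position: [0.438, 0.0621, 0.132]
tcp_rot: [[0.287, 0.958, -0.001], [0.958, -0.287, 0.0], [-0.0, -0.001, -1.0]]
force: [-0.5, 0.4, -1.0]
opening: 0.413
grasp_force: 30.0
```

Request:
{"name": "move_arm", "arguments": {"increments": [{"xyz":[0,0,0],"roll":-0.122,"grip":0},{"xyz":[0,0,0],"roll":-0.122,"grip":0},{"xyz":[0,0,0],"roll":-0.122,"grip":0},{"xyz":[-35.8,4.3,0],"roll":0,"grip":0},{"xyz":[-35.8,4.3,0],"roll":0,"grip":0}]}}

```text
time_s: 24.02
position: [0.451, -0.0078, 0.1319]
tcp_rot: [[-0.074, 0.997, -0.001], [0.997, 0.074, 0.001], [0.001, -0.001, -1.0]]
force: [0.8, -0.0, -1.1]
opening: 0.41
grasp_force: 30.0
```

Request:
{"name": "move_arm", "arguments": {"increments": [{"xyz":[-35.8,4.3,0],"roll":0,"grip":0},{"xyz":[-35.8,4.3,0],"roll":0,"grip":0},{"xyz":[-35.8,4.3,0],"roll":0,"grip":0},{"xyz":[-35.8,4.3,0],"roll":0,"grip":0},{"xyz":[-35.8,4.3,0],"roll":0,"grip":0}]}}

```text
time_s: 24.43
position: [0.4853, -0.1873, 0.1318]
tcp_rot: [[-0.069, 0.998, -0.001], [0.998, 0.069, 0.001], [0.001, -0.001, -1.0]]
force: [0.2, 0.2, -1.9]
opening: 0.411
grasp_force: 30.0
```

Request:
{"name": "move_arm", "arguments": {"increments": [{"xyz":[-35.8,4.3,0],"roll":0,"grip":0},{"xyz":[-35.8,4.3,0],"roll":0,"grip":0},{"xyz":[-35.8,4.3,0],"roll":0,"grip":0},{"xyz":[-35.8,4.3,0],"roll":0,"grip":0},{"xyz":[0,0,0],"roll":0,"grip":0}]}}

```text
time_s: 24.85
position: [0.515, -0.3361, 0.1324]
tcp_rot: [[-0.065, 0.998, 0.006], [0.998, 0.065, -0.008], [-0.009, 0.005, -1.0]]
force: [1.3, -1.0, -1.9]
opening: 0.414
grasp_force: 30.0
```

```bash
python3 -c "
from h import *
overlay('w6.png',(.512,-.295),4.2,[84,16,-84])
print(bot.read_state()['tcp_rot'].round(3))"
```

```text
[ 0.51347144 -0.33181771  0.13184397]
[[-0.065  0.998  0.002]
 [ 0.998  0.065 -0.003]
 [-0.003  0.002 -1.   ]]
```

View pics/w6.png

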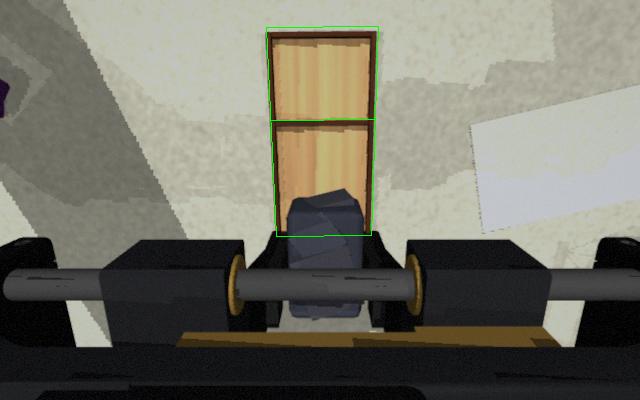

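Request:
{"name": "move_arm", "arguments": {"increments": [{"xyz":[0.5,1,30],"roll":0,"grip":0},{"xyz":[0,0,38],"roll":0,"grip":0},{"xyz":[0,0,28],"roll":0,"grip":0},{"xyz":[0,0,12],"roll":0,"grip":0},{"xyz":[0,0,3],"roll":0,"grip":0}]}}

```text
time_s: 25.32
position: [0.5117, -0.3241, 0.0182]
tcp_rot: [[-0.07, 0.998, -0.006], [0.998, 0.07, 0.005], [0.006, -0.005, -1.0]]
force: [-0.6, 0.0, -1.2]
opening: 0.409
grasp_force: 30.0
```

Request:
{"name": "move_arm", "arguments": {"increments": [{"xyz":[0,0,0],"roll":0,"grip":0},{"xyz":[0,0,0],"roll":0,"grip":0},{"xyz":[0,0,0],"roll":0,"grip":0}]}}

```text
time_s: 25.57
position: [0.5151, -0.3278, 0.023]
tcp_rot: [[-0.069, 0.998, 0.003], [0.998, 0.069, -0.002], [-0.003, 0.003, -1.0]]
force: [0.4, 0.3, -1.2]
opening: 0.414
grasp_force: 30.0
```

Request:
{"name": "move_arm", "arguments": {"increments": [{"xyz":[-2,0,3],"roll":0,"grip":0},{"xyz":[0,0,2],"roll":0,"grip":0},{"xyz":[0,0,1],"roll":0,"grip":0},{"xyz":[0,0,0],"roll":0,"grip":0}]}}

```text
time_s: 25.9
position: [0.5149, -0.33, 0.0169]
tcp_rot: [[-0.069, 0.998, 0.002], [0.998, 0.069, -0.002], [-0.002, 0.002, -1.0]]
force: [-1.0, 0.0, 5.8]
opening: 0.41
grasp_force: 30.0
```

Request:
{"name": "move_arm", "arguments": {"increments": [{"xyz":[0,0,0],"roll":0,"grip":58},{"xyz":[0,0,0],"roll":0,"grip":58},{"xyz":[0,0,0],"roll":0,"grip":58},{"xyz":[0,0,0],"roll":0,"grip":58},{"xyz":[0,0,-20],"roll":0,"grip":58}]}}

```text
time_s: 26.32
position: [0.5118, -0.327, 0.032]
tcp_rot: [[-0.069, 0.998, -0.005], [0.998, 0.069, 0.005], [0.006, -0.005, -1.0]]
force: [1.0, 0.8, 0.5]
opening: 0.57
grasp_force: 0.0
```

Request:
{"name": "move_arm", "arguments": {"increments": [{"xyz":[0,0,-40],"roll":0,"grip":55},{"xyz":[0,0,-40],"roll":0,"grip":55},{"xyz":[0,0,-40],"roll":0,"grip":55},{"xyz":[35.3,-4.9,0],"roll":0,"grip":55},{"xyz":[35.3,-4.9,0],"roll":0,"grip":55}]}}

```text
time_s: 26.73
position: [0.5017, -0.2618, 0.1583]
tcp_rot: [[-0.066, 0.998, 0.007], [0.998, 0.066, -0.006], [-0.006, 0.007, -1.0]]
force: [0.0, 0.3, -1.7]
opening: 0.552
grasp_force: 0.0
```

Request:
{"name": "move_arm", "arguments": {"increments": [{"xyz":[35.3,-4.9,0],"roll":0,"grip":55},{"xyz":[35.3,-4.9,0],"roll":0,"grip":55},{"xyz":[35.3,-4.9,0],"roll":0,"grip":55},{"xyz":[35.3,-4.9,0],"roll":0,"grip":55},{"xyz":[35.3,-4.9,0],"roll":0,"grip":55}]}}

```text
time_s: 27.15
position: [0.4621, -0.0833, 0.1551]
tcp_rot: [[-0.068, 0.998, 0.0], [0.998, 0.068, 0.0], [0.0, 0.0, -1.0]]
force: [-0.6, -0.2, -0.6]
opening: 0.552
grasp_force: 0.0
```

Request:
{"name": "move_arm", "arguments": {"increments": [{"xyz":[0,0,0],"roll":0,"grip":55},{"xyz":[0,0,0],"roll":0,"grip":55}]}}

```text
time_s: 27.32
position: [0.4619, -0.0829, 0.1551]
tcp_rot: [[-0.073, 0.997, -0.001], [0.997, 0.073, 0.0], [0.0, -0.001, -1.0]]
force: [1.1, -0.7, 0.5]
opening: 0.551
grasp_force: 0.0
```

Run:
```python
from h import *
P,d,img=look("weight_small","w7.png",near=np.array([.464,-.086]),zmin=.015,r=.03)
Tc,K=T("top"); img,d=bot.capture("top"); P=cloud(d,Tc,K)
m=(d>0)&(np.hypot(P[...,0]-.5145,P[...,1]+.33)<.045)&(P[...,2]>.02)&(P[...,2]<.09);q=P[m]*1000
if len(q): print("block",len(q),[np.round(x,1) for x in cv2.minAreaRect(q[:,:2].astype(np.float32))],q[:,2].max())
```

```text
rect [array([488.6, -81.1]), array([ 5.3, 19.6]), np.float64(4.2)] zmax 0.194 median of top [488. -73. 190.]
tcp [461.9 -82.9 155.1]
block 297 [array([ 514.6, -327.7]), array([36.5, 58.4]), np.float64(5.7)] 42.663366472689425
```

View pics/w7.png

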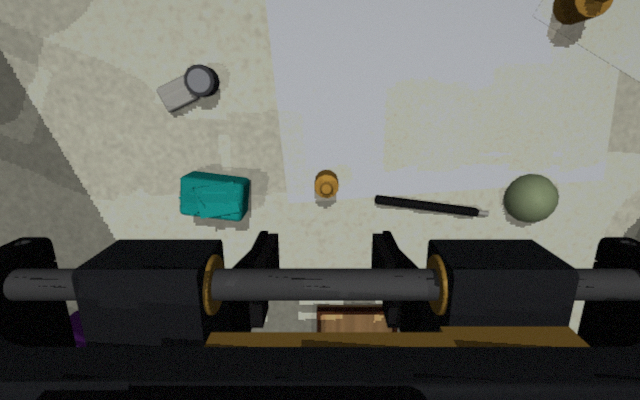

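Run:
```python
from h import *
look("weight_small",near=np.array([.464,-.083]),zmin=.015,zmax=.06,r=.03)
```

```text
weight_small 0.91 [464. -81.  23.]
rect [array([463.1, -82.2]), array([20.4, 21.5]), np.float64(4.7)] zmax 0.035 median of top [463. -82.  33.]
tcp [463.8 -85.9 155.2]
```

Request:
{"name": "move_arm", "arguments": {"increments": [{"xyz":[0,0,20],"roll":0,"grip":40},{"xyz":[0,0,0],"roll":0,"grip":40},{"xyz":[0,0,0],"roll":0,"grip":40},{"xyz":[0,0,0],"roll":0,"grip":40},{"xyz":[0,0,0],"roll":0,"grip":40}]}}

```text
time_s: 27.98
position: [0.4632, -0.0853, 0.1355]
tcp_rot: [[-0.068, 0.998, 0.001], [0.998, 0.068, -0.0], [-0.0, 0.001, -1.0]]
force: [-1.5, -0.4, -0.6]
opening: 0.41
grasp_force: 0.0
```

Run:
```python
from h import *
look("weight_small",near=np.array([.464,-.083]),zmin=.015,zmax=.06,r=.03)
look("weight_small",near=np.array([.464,-.083]),zmin=.015,zmax=.06,r=.03)
```

```text
weight_small 0.64 [464. -80.  23.]
rect [array([463.4, -82.1]), array([20.8, 21.3]), np.float64(4.4)] zmax 0.036 median of top [463. -82.  33.]
tcp [463.2 -85.3 135.5]
weight_small 0.92 [464. -77.  24.]
rect [array([463. , -82.2]), array([21., 21.]), np.float64(57.1)] zmax 0.035 median of top [463. -82.  33.]
tcp [463.1 -85.1 135.6]
```

Request:
{"name": "move_arm", "arguments": {"increments": [{"xyz":[3,0,30],"roll":0,"grip":40},{"xyz":[0,0,35],"roll":0,"grip":40},{"xyz":[0,0,30],"roll":0,"grip":40},{"xyz":[0,0,20],"roll":0,"grip":40},{"xyz":[0,0,10],"roll":0,"grip":40}]}}

```text
time_s: 28.6
position: [0.4616, -0.0813, 0.008]
tcp_rot: [[-0.069, 0.998, -0.003], [0.998, 0.069, 0.001], [0.002, -0.003, -1.0]]
force: [0.2, 0.4, 0.8]
opening: 0.401
grasp_force: 0.0
```

Request:
{"name": "move_arm", "arguments": {"increments": [{"xyz":[0,0,0],"roll":0,"grip":40},{"xyz":[0,0,0],"roll":0,"grip":40},{"xyz":[0,0,0],"roll":0,"grip":0},{"xyz":[0,0,0],"roll":0,"grip":0},{"xyz":[0,0,0],"roll":0,"grip":0}]}}

```text
time_s: 29.02
position: [0.4633, -0.0821, 0.0113]
tcp_rot: [[-0.069, 0.998, 0.002], [0.998, 0.069, -0.001], [-0.001, 0.002, -1.0]]
force: [-1.4, -0.4, -0.0]
opening: 0.253
grasp_force: 0.6
```

Request:
{"name": "move_arm", "arguments": {"increments": [{"xyz":[0,0,0],"roll":0,"grip":0},{"xyz":[0,0,0],"roll":0,"grip":0},{"xyz":[0,0,0],"roll":0,"grip":0},{"xyz":[0,0,0],"roll":0,"grip":0}]}}

```text
time_s: 29.35
position: [0.4632, -0.0821, 0.0112]
tcp_rot: [[-0.069, 0.998, 0.002], [0.998, 0.069, -0.001], [-0.001, 0.002, -1.0]]
force: [0.5, -0.1, 7.0]
opening: 0.24
grasp_force: 30.0
```

Request:
{"name": "move_arm", "arguments": {"increments": [{"xyz":[0,0,-25],"roll":0,"grip":0},{"xyz":[0,0,-40],"roll":0,"grip":0},{"xyz":[0,0,-25],"roll":0,"grip":0},{"xyz":[-33.8,6.7,0],"roll":0,"grip":0},{"xyz":[-33.8,6.7,0],"roll":0,"grip":0}]}}

```text
time_s: 29.77
position: [0.481, -0.1478, 0.1024]
tcp_rot: [[-0.073, 0.997, 0.003], [0.997, 0.073, -0.001], [-0.002, 0.003, -1.0]]
force: [1.0, 1.0, -0.8]
opening: 0.239
grasp_force: 30.0
```

Request:
{"name": "move_arm", "arguments": {"increments": [{"xyz":[-33.8,6.7,0],"roll":0,"grip":0},{"xyz":[-33.8,6.7,0],"roll":0,"grip":0},{"xyz":[-33.8,6.7,0],"roll":0,"grip":0},{"xyz":[0,0,25],"roll":0,"grip":0},{"xyz":[0,0,25],"roll":0,"grip":0}]}}

```text
time_s: 30.18
position: [0.5099, -0.2521, 0.0513]
tcp_rot: [[-0.066, 0.998, 0.006], [0.998, 0.066, -0.005], [-0.005, 0.006, -1.0]]
force: [-1.1, 0.3, -1.2]
opening: 0.24
grasp_force: 30.0
```

Request:
{"name": "move_arm", "arguments": {"increments": [{"xyz":[0,0,10],"roll":0,"grip":0},{"xyz":[0,0,0],"roll":0,"grip":0},{"xyz":[0,0,0],"roll":0,"grip":0},{"xyz":[0,0,0],"roll":0,"grip":0}]}}

```text
time_s: 30.52
position: [0.5082, -0.248, 0.041]
tcp_rot: [[-0.07, 0.998, 0.001], [0.998, 0.07, -0.001], [-0.001, 0.001, -1.0]]
force: [-0.1, -0.5, -1.3]
opening: 0.236
grasp_force: 30.0
```

Down 26 mm to 15 mm.

Request:
{"name": "move_arm", "arguments": {"increments": [{"xyz":[0,0,12],"roll":0,"grip":0},{"xyz":[0,0,9],"roll":0,"grip":0},{"xyz":[0,0,3],"roll":0,"grip":0},{"xyz":[0,0,0],"roll":0,"grip":0},{"xyz":[0,0,0],"roll":0,"grip":0}]}}

```text
time_s: 30.93
position: [0.5076, -0.2479, 0.0158]
tcp_rot: [[-0.069, 0.998, -0.0], [0.998, 0.069, 0.0], [0.0, -0.0, -1.0]]
force: [0.3, 0.8, -0.6]
opening: 0.237
grasp_force: 30.0
```

Request:
{"name": "move_arm", "arguments": {"increments": [{"xyz":[0,0,1],"roll":0,"grip":0},{"xyz":[0,0,0],"roll":0,"grip":0},{"xyz":[0,0,0],"roll":0,"grip":0}]}}

```text
time_s: 31.18
position: [0.5077, -0.2481, 0.0153]
tcp_rot: [[-0.069, 0.998, 0.0], [0.998, 0.069, -0.0], [-0.0, 0.0, -1.0]]
force: [0.2, -0.6, 1.1]
opening: 0.232
grasp_force: 30.0
```

Request:
{"name": "move_arm", "arguments": {"increments": [{"xyz":[0,0,0],"roll":0,"grip":42},{"xyz":[0,0,0],"roll":0,"grip":42},{"xyz":[0,0,0],"roll":0,"grip":42},{"xyz":[0,0,0],"roll":0,"grip":42},{"xyz":[0,0,-15],"roll":0,"grip":42}]}}

```text
time_s: 31.6
position: [0.5061, -0.2471, 0.028]
tcp_rot: [[-0.069, 0.998, -0.004], [0.998, 0.069, 0.003], [0.003, -0.004, -1.0]]
force: [-0.5, 0.2, 0.1]
opening: 0.411
grasp_force: 0.0
```

Request:
{"name": "move_arm", "arguments": {"increments": [{"xyz":[0,0,-30],"roll":0,"grip":42},{"xyz":[0,0,-40],"roll":0,"grip":42},{"xyz":[0,0,-40],"roll":0,"grip":42},{"xyz":[0,0,-30],"roll":0,"grip":42},{"xyz":[35,0,0],"roll":0,"grip":42}]}}

```text
time_s: 32.02
position: [0.5115, -0.2214, 0.1772]
tcp_rot: [[-0.065, 0.998, 0.016], [0.998, 0.065, -0.014], [-0.015, 0.016, -1.0]]
force: [2.0, -0.9, -0.4]
opening: 0.419
grasp_force: 0.0
```

Request:
{"name": "move_arm", "arguments": {"increments": [{"xyz":[35,0,0],"roll":0,"grip":42},{"xyz":[35,0,0],"roll":0,"grip":42},{"xyz":[35,0,0],"roll":0,"grip":42},{"xyz":[35,0,0],"roll":0,"grip":42},{"xyz":[0,0,0],"roll":0,"grip":42}]}}

```text
time_s: 32.43
position: [0.4927, -0.0675, 0.1698]
tcp_rot: [[-0.074, 0.997, -0.004], [0.997, 0.074, 0.004], [0.004, -0.004, -1.0]]
force: [0.0, 0.3, 0.2]
opening: 0.421
grasp_force: 0.0
```

Run:
```python
from h import *
a,_=bot.capture("top"); b,_=bot.capture("side")
f=lambda t:cv2.resize(t,(400,300),interpolation=cv2.INTER_CUBIC)
save(np.vstack([np.hstack([f(a[130:220,170:290]),f(a[130:220,385:505])]),np.hstack([f(b[100:205,250:390]),f(b[265:400,290:470])])]),"end.png")
```

```text
(no output)
```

View pics/end.png

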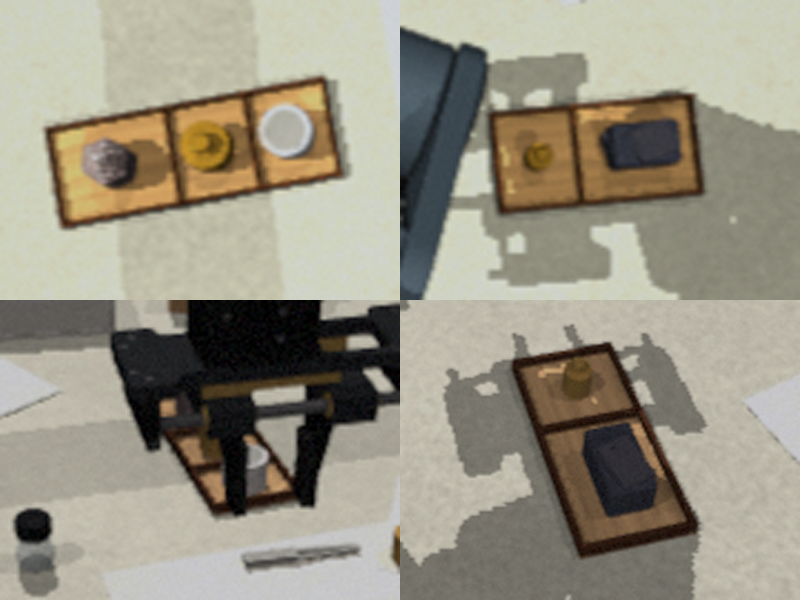

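All five pieces stand upright in their compartments: crystal, large weight and tin in tray_three (crop ~(110,160), (205,145), (285,130)), and small weight and block in tray_two (~(540,155), (640,145)).

```bash
python3 -c "
from rig import bot
print(bot.hand_in())"
```

```text
the job is handed in; nothing more can be done
None
```

Both weighing kits are made up and handed in at about 33 s: the final camera check shows all five pieces upright in their correct compartments, and the arm never handled the middle weight or the domed stone.

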